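# Roll a press roller up into its bay and bed it on the spring gauge

### The arm

A 6-joint arm with a two-finger parallel gripper is mounted at the origin on the work surface; the furniture and walls round the work are solid. World frame = base frame: x ahead of the robot, y to its left, z up, the work surface at z = 0. Lengths are in mm, angles in degrees, forces in N, time in s.
With the tool pointing down it reaches from about 325 to 775 mm from the base axis. Payload 9.3 kg.
Tool frame: the origin (TCP) lies midway between the tips of the shut fingers; the grasp point (between the pads) lies 19 mm behind it; z points along the fingers, y is the direction in which the jaws open and shut (so a half turn about z gives the same grasp; the last joint's range is limited). The gripper opens to 85 mm and grips with 20 to 120 N. Pads are 22 mm wide; open, the fingers measure 114 mm over their backs; the gripper's body (76 mm by 85 mm) begins 54 mm behind the grasp point. The pads swing forward as they close: fully open they stand 13 mm farther back than shut.
Start: joints at [66.601, 14.817, 1.232, 76.415, 0, 81.257], TCP at [139.162, 532.1, 231.279] pointing down, gripper open.
Joint ranges: [-174.27, 174.27], [-52.1, 104.24], [-59.71, 78.15], [-110.17, 111.67], [-87.03, 83.33], [-180, 180]. Speed limits (degrees/s): [127.2, 127.2, 159.86, 180, 180, 180].

### API

Orientations are given as a 3x3 rotation matrix whose columns are the frame's x, y, z axes.
In Python, from station import bot, planner, capture, recognise, silhouettes, monitor gives the robot as it stands. Calls block until the motion is done:
- bot.reach(position, orientation): joint-space move of the TCP to a pose.
- bot.movel(position, attitude=None, velocity=150, threshold=None): straight line of the TCP; attitude=None keeps the orientation; velocity is the mean speed in mm/s. With threshold (N) it stops when the force on the tool has changed by that much, and returns True; else False.
- bot.movej(angles): joint-space move.
- bot.ungrasp() and bot.grab(squeeze=None): open the fingers fully, or close them until they stop; squeeze is the grip in N (None keeps the last).
- bot.wait(seconds).
- planner.ik(position, orientation): joint angles nearest the present ones, or None.
- capture(name): name is "scene" or "side" or "wrist"; returns a dict with "pixels" (480x640x3 uint8, red, green, blue), "intrinsics" (3x3 intrinsics, pixels), "rvec" (rotation vector, rad) and "tvec" (3), from world to camera coordinates, as OpenCV has them; the wrist camera has in their place "hand_eye" (4x4, takes a point from camera to tool coordinates, whose origin is the TCP and whose axes are the flange's). Camera axes: x right, y down, z forward; pixel columns grow to the right and rows downward; lengths in mm; the calibration is good to about 2 mm. A picture is of the moment at which its call begins: read the wrist's pose just before it. There is no depth.
A pose or a line that the arm cannot do raises bot.MotionError and nothing moves.
- bot.sign_off(): hands the job in, once; it reports no verdict.
Trained networks look in a picture, given as the dict that the camera call returned (one of the last four; its "shot" number tells which), for a name from the list of things; names that differ only in an ending like _2 or _b are one class to them, and where a whole thing is asked for, a point or a joint stands for the part that bears it (a point fixed in the world has none). Each returns a list of dicts, best first, with "confidence" (0 to 1); they miss things now and then, are a little off and sometimes report something else, mostly with a low value. They report only what shows in the picture. A call takes as long as a camera call. They do not tell look-alikes from the thing itself.
- recognise(picture, name): "location" ([x, y, z] in mm, in world coordinates, good to about 4 mm: the middle of the surface that is visible of it).
- silhouettes(picture, name): "pixels" (480x640 bool, what is visible of it).
Readings, each from a call of its own:
- monitor.read_clock(): time.
- monitor.read_qpos(): joint angles.
- monitor.read_joint_vel(): joint speeds.
- monitor.read_tau(): joint torques, N m.
- monitor.read_tool_pos(): TCP position.
- monitor.read_orientation(): TCP orientation.
- monitor.read_force(): force on the tool from outside, world axes, zero at the start.
- monitor.read_ft_torque(): the same for the moment, N m.
- monitor.read_grip_width(): finger opening in mm.
Only numpy, scipy, OpenCV 4.12 (cv2) and the standard library are available. Lean on these libraries where they do the work, as an engineer would, in place of code of your own. Each camera call takes 0.05 s, during which the arm holds its last target.

### The job

Roll the blue press roller along its rest, up the little ramp past the white line and on against the black sprung pad by pushing its side, without picking it up. Press it gently on until the gauge's needle stands in the green band, keep it there for two full seconds without ever going into the red, then ease off so that the roller comes to rest in the raised bay past the white line, no longer loading the gauge. Leave the things standing around alone.

Things in the scene. Friction and masses are not known exactly. Their poses are not given: they have to be found in the camera images.
- roller: Loose blue press roller with two white rings, a smooth, slippery hollow cylinder 40 mm in diameter and 110 mm long, 0.14 to 0.28 kg. It lies across the rest. Origin on its axis at mid-length; its own y is its axis (the other two turn as it rolls).
- roller_rest: Fixed rest: grey base 350 x 140 x 10 mm, wooden track between two rails 116 mm apart inside (tops 34 mm above the table, x = -180 to +80 mm). Origin on the table under the top edge of the little ramp (white line), midway between the rails; x points along the track towards the gauge (the way to roll), y along that edge, z up. All x below are in this frame.
- level_run (a point): Mid-line point of the track's level run, 100 mm before the crest, on its surface, 16 mm above the table. The run is level from x = -180 to -19 mm, with a low lip (top 21 mm) at the outer end, x = -186 to -180. The roller starts here, axis at x = -110 to -65 mm. A knocked roller rolls on a little.
- crest (a point): Top edge of the little ramp, on the white line, mid-track, 20 mm above the table, x = 0. The track rises from x = -19 mm (16 mm high) to here; beyond it lies the raised bay, level, 20 mm above the table, up to the gauge. The roller stays where it is left in the bay; but if the pusher draws back abruptly the spring can throw the roller back down the ramp.
- gauge: Spring gauge at the far end of the rest: grey fixed bracket (this entry; its frame is that of roller_rest), in it a clamped white carriage, in front a black pad facing the roller, 70 mm wide, upright, top 52 mm above the table. The carriage is clamped elsewhere each time: the pad's free face stands anywhere from x = 38 to 64 mm. This is not reported: find it by feel or sight.
- gauge_top (a point): Fixed point over the gauge at x = 90 mm, 50 mm above the table, near its scale. The pad yields in +x by up to 8 mm against a spring of 2.5 N/mm. A black needle on the pad shows its travel on the carriage: in the green band at 2 to 4 mm (5 to 10 N), at the red from 5 mm (12.5 N). The pusher feels the pad's force, give or take 1 N of rubbing; rolling along the track takes under 3 N.
- tack_jar: Bystander, to be left alone: glass jar of tacks with a brass lid, 54 mm wide, 74 mm tall. Origin at the centre of its underside.
- blue_spool: Bystander, to be left alone: standing spool of blue thread, 43 mm wide, 63 mm tall. Origin at the centre of its underside.
- black_spool: Bystander, to be left alone: standing spool of black thread, 41 mm wide, 62 mm tall. Origin at the centre of its underside.
- boot_last: Bystander, to be left alone: dark green boot last, 84 x 230 x 139 mm. Origin at the centre of its underside.
- tape_roll: Bystander, to be left alone: roll of masking tape lying flat, 105 mm wide, 24 mm high. Origin at the centre of its underside.
- red_marker: Bystander, to be left alone: red marker pen with a black cap, lying, 13 mm thick, 127 mm long. Origin at the middle of its underside.
Things that resemble listed ones, but are neither listed nor needed, are in the scene too. What is meant by the roller is not orange, and is the larger of those in its own colour.

How it is judged:
By the outcome, as a careful person would: the job done as asked, in the order asked, and still so for the second after the job is handed in, with the robot touching nothing.
It also fails if it takes over 67 s, if anything falls off the work surface, if the arm or the gripper's body presses on something with over 40 N, if the wrist force passes 120 N, or if a joint passes its speed limit or range.

## Working session

There is one attempt and no reset: what is moved stays moved. The work goes in short steps, each a Python script; the robot and the scene stay as the last script left them, time stands still between calls to the robot, and variables do not carry over. Pictures are saved under pics/ and viewed, and the job is handed in when it is done.

```bash
ls; mkdir -p pics; python3 - <<'E'
from station import bot, planner, capture, recognise, silhouettes, monitor
import cv2
for n in ["scene","side","wrist"]:
    c=capture(n); cv2.imwrite(f"pics/{n}0.png",c["pixels"][:,:,::-1])
    for k in c:
        if k!="pixels": print(n,k,c[k])
    for o in ["roller","roller_rest","gauge"]:
        for d in recognise(c,o)[:4]: print(n,o,d)
print(monitor.read_clock(),monitor.read_orientation(),monitor.read_grip_width())
E
```

```text
pics
scene intrinsics [[613.0573128    0.         318.61896329]
 [  0.         613.0573128  237.86203079]
 [  0.           0.           1.        ]]
scene rvec [ 2.22693541 -0.49072041  0.23117891]
scene tvec [-359.62002369  266.03594744  899.08743118]
scene shot 1
scene roller {'location': [337.1, 97.4, 32.9], 'confidence': 0.9}
scene roller {'location': [527.2, -109.1, 54.8], 'confidence': 0.8}
scene roller {'location': [490.6, 222.4, 23.4], 'confidence': 0.67}
scene roller_rest {'location': [550.5, -45.1, 19.8], 'confidence': 0.8}
scene gauge {'location': [594.8, 64.8, 46.0], 'confidence': 0.56}
side intrinsics [[558.68687667   0.         319.98090911]
 [  0.         558.68687667 240.87338046]
 [  0.           0.           1.        ]]
side rvec [ 2.30286033 -0.49640735  0.22837775]
side tvec [-389.90145494  265.20580856 1052.01238219]
side shot 2
side roller {'location': [335.8, 105.6, 38.7], 'confidence': 0.82}
side roller {'location': [307.4, 375.9, 56.6], 'confidence': 0.66}
side roller {'location': [529.5, -105.9, 52.8], 'confidence': 0.64}
side roller_rest {'location': [555.8, -47.5, 14.2], 'confidence': 0.74}
side gauge {'location': [596.8, 64.7, 48.8], 'confidence': 0.73}
wrist intrinsics [[432.84590291   0.         328.6379813 ]
 [  0.         432.84590291 249.22333033]
 [  0.           0.           1.        ]]
wrist hand_eye [[-3.94196685e-04 -9.50702894e-01 -3.10102971e-01  8.00521181e+01]
 [ 9.99999614e-01 -1.31420718e-04 -8.68274418e-04 -7.31231379e-01]
 [ 7.84717047e-04 -3.10103194e-01  9.50702579e-01 -1.41883752e+02]
 [ 0.00000000e+00  0.00000000e+00  0.00000000e+00  1.00000000e+00]]
wrist shot 3
0.6 [[-9.67462743e-01  2.53013513e-01 -5.61892214e-05]
 [ 2.53013514e-01  9.67462744e-01 -1.27397753e-05]
 [ 5.11376431e-05 -2.65418903e-05 -9.99999998e-01]] 85.3353248244757
```

View pics/scene0.png

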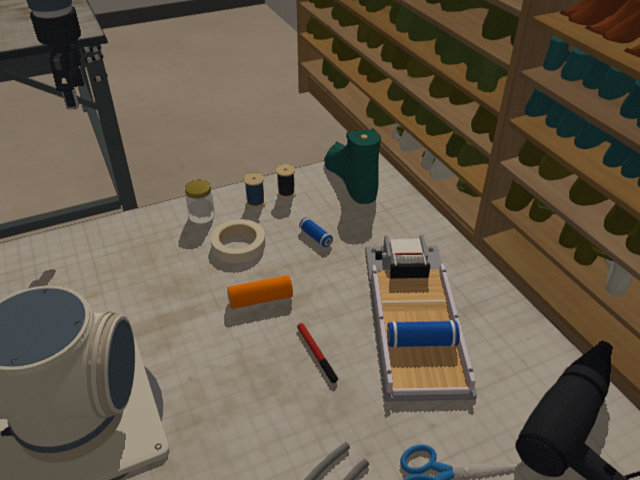

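View pics/side0.png

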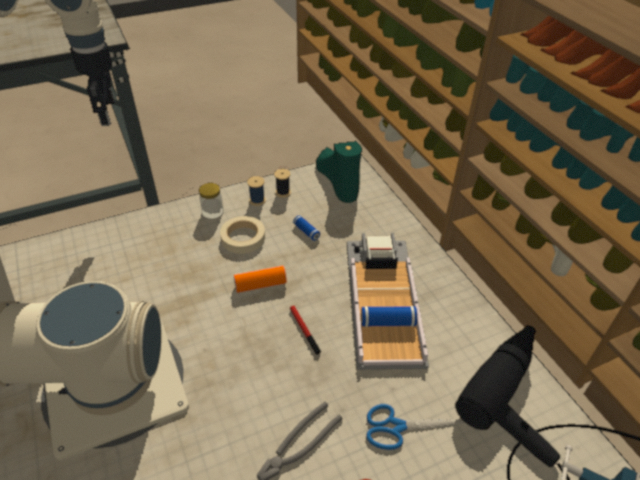

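The candidates for the roller in the scene image are the blue cylinder on the rest (424,334), the small blue one on the table (316,232) and the orange one (260,291). By the description it is the larger blue one, on the rest. I'll check it in a close crop.

```bash
python3 - <<'E'
import cv2
a=cv2.imread("pics/scene0.png")[225:410,355:485]
cv2.imwrite("pics/crop0.png",cv2.resize(a,None,fx=4.2,fy=3.2,interpolation=cv2.INTER_CUBIC))
E
```

```text
(no output)
```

View pics/crop0.png

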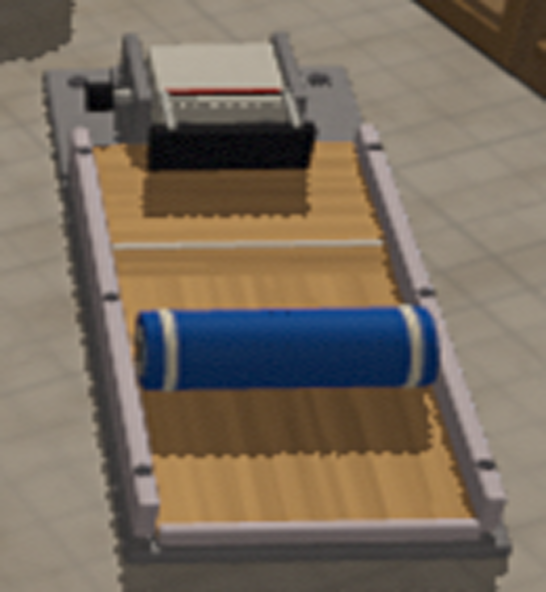

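The crop shows the target: a blue cylinder with two white rings lying on the rest. The white line is at about scene (382,302)-(446,301) and the black pad is beyond it. Next I'll fit the rest's pose.

```bash
cat > h.py <<'E'
import numpy as np, cv2
from scipy.optimize import least_squares
def bp(c,uv,z,R=None,t=None):
    K=c["intrinsics"]
    if R is None: R=cv2.Rodrigues(np.array(c["rvec"]))[0]; t=np.array(c["tvec"])
    d=np.linalg.inv(K)@[uv[0],uv[1],1]; o=-R.T@t; d=R.T@d
    return o+d*(z-o[2])/d[2]
E
python3 - <<'E'
from station import capture,recognise
from h import *
c=capture("scene")
f=lambda p:(p[0]/4.2+355,p[1]/3.2+225)
for n,p,z in [("lineL",(113,246),20),("lineR",(382,243),20),("RfarIn",(362,128),34),("LfarIn",(92,130),34),("RnearIn",(484,492),34),("LnearIn",(157,480),34),("lipL",(163,525),21),("lipR",(472,522),21),("baseR",(506,545),10),("padL",(150,168),20),("padR",(308,166),20),("padtopL",(150,125),52),("padtopR",(314,123),52),("rolL",(150,312),56),("rolR",(430,310),56),("rolCL",(140,345),36),("rolCR",(437,345),36)]:
    print(n,bp(c,f(p),z).round(1))
E
```

```text
lineL [517.4   1.9  20. ]
lineR [618.7 -42.5  20. ]
RfarIn [652.3  25.9  34. ]
LfarIn [546.2  73.1  34. ]
RnearIn [ 551.4 -203.4   34. ]
LnearIn [ 449.4 -148.6   34. ]
lipL [ 444.2 -163.7   21. ]
lipR [ 545.  -208.5   21. ]
baseR [ 554.7 -218.4   10. ]
padL [561.6  48.1  20. ]
padR [623.8  21.1  20. ]
padtopL [559.7  49.8  52. ]
padtopR [623.2  22.3  52. ]
rolL [488.4 -72.8  56. ]
rolR [ 585. -116.   56.]
rolCL [484.4 -75.3  36. ]
rolCR [ 587.1 -122.7   36. ]
```

```bash
cat >> h.py <<'E'
from station import bot, planner, capture, recognise, silhouettes, monitor
a=np.radians(66.3); ex=np.array([np.cos(a),np.sin(a),0]); ey=np.array([-ex[1],ex[0],0])
O=np.array([569,-20,0.])
def W(x,y,z): return O+ex*x+ey*y+[0,0,z]
def L(p): d=np.array(p)-O; return np.array([d@ex,d@ey,d[2]])
Rt=np.column_stack([ex,-ey,[0,0,-1]])
def snap(n,name):
    p=np.array(monitor.read_tool_pos());R=np.array(monitor.read_orientation())
    c=capture(n); cv2.imwrite(f"pics/{name}.png",c["pixels"][:,:,::-1])
    if n=="wrist":
        T=np.eye(4);T[:3,:3]=R;T[:3,3]=p; M=np.linalg.inv(T@np.array(c["hand_eye"]))
        c["R"],c["t"]=M[:3,:3],M[:3,3]
    return c
E
python3 - <<'E'
from h import *
for x,z in[(-145,150),(-145,27),(0,27)]: print(planner.ik(W(x,0,z),Rt))
c=capture("scene")
print([bp(c,(u,v),z).round() for u,v,z in [(545,470,0),(525,430,80),(600,350,0),(545,420,80)]])
bot.reach(W(-70,0,200),Rt)
c=snap("wrist","w1"); print(monitor.read_clock())
np.savez("w1.npz",R=c["R"],t=c["t"],K=c["intrinsics"])
E
```

```text
[-25.67618674  15.2988624  -10.20533724  64.49580036   0.
  88.02381326]
[-25.67618674  21.42051411 -21.2357746   47.34371129   0.
  88.02381326]
[-10.45656479  24.37359968 -16.16727979  49.45912053   0.
 103.24343521]
[array([ 574., -354.,    0.]), array([ 540., -326.,   80.]), array([ 798., -226.,    0.]), array([ 574., -325.,   80.])]
3.35
```

View pics/w1.png

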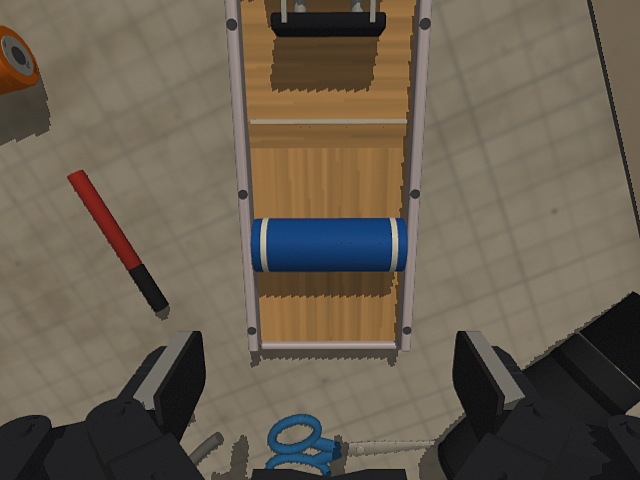

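The wrist view shows the white line at (250-407,121), the pad's front bottom edge at about (272-384,36), and the roller at x 252-407, rows 217-271.

```bash
python3 - <<'E'
from h import *
d=np.load("w1.npz"); c=dict(intrinsics=d["K"])
for n,uv,z in [("lineL",(250,121.5),20),("lineR",(407,121.5),20),("padTopFL",(271,13),52),("padTopFR",(386,13),52),("pad bottomfront L?",(272,36),20),("padbot at 24",(384,36),24),("lipOutL",(262,344),21),("lipOutR",(396,344),21),("rolTopEdge",(328,217),36),("rolBot",(328,271),36)]:
    p=bp(c,uv,z,d["R"],d["t"]); print(n,p.round(1),L(p).round(1))
E
```

```text
lineL [516.9   2.9  20. ] [-0.  56.9 20. ]
lineR [619.6 -42.1  20. ] [  0.1 -55.2  20. ]
padTopFL [562.2  52.1  52. ] [63.3 35.2 52. ]
padTopFR [625.2  24.5  52. ] [ 63.3 -33.6  52. ]
pad bottomfront L? [555.6  46.3  20. ] [55.3 39.  20. ]
padbot at 24 [624.1  15.7  24. ] [ 54.8 -36.1  24. ]
lipOutL [ 445.  -161.7   21. ] [-179.6   56.6   21. ]
lipOutR [ 548.2 -206.8   21. ] [-179.4  -56.1   21. ]
rolTopEdge [541.5 -80.   36. ] [-66.    1.1  36. ]
rolBot [ 524.6 -118.5   36. ] [-108.     1.1   36. ]
```

```bash
python3 - <<'E'
from h import *
bot.grab(); bot.movel(W(-143,.8,150),Rt); bot.movel(W(-143,.8,27),velocity=70)
f0=np.array(monitor.read_force()); np.save("f0.npy",f0); print(f0, monitor.read_tool_pos(),monitor.read_clock())
bot.movel(W(-120,.8,27),velocity=25)
r=bot.movel(W(-30,.8,27),velocity=30,threshold=6)
print(r,L(monitor.read_tool_pos()),(np.array(monitor.read_force())-f0)@ex,monitor.read_clock())
c=snap("wrist","w2")
E
```

```text
[ 0.14397634 -0.11586557 -0.31740613] [ 510.98636522 -150.69503786   27.33738476] 6.7667
False [-29.99807192   0.8209517   26.97626752] -1.1893917629393522 10.9833
```

View pics/w2.png

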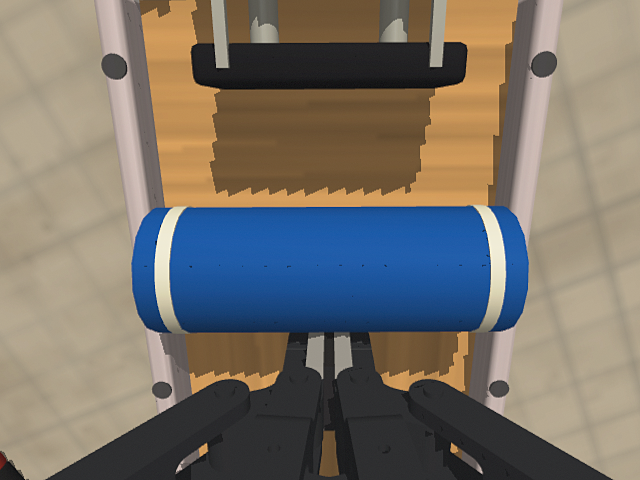

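The roller is at the crest against the fingers (rows 207-332), square to the track. The pad is at rows 42-88. I'll go on slowly until it touches the pad.

```bash
python3 - <<'E'
from h import *
f0=np.load("f0.npy")
F=lambda:(np.array(monitor.read_force())-f0)@ex
bot.movel(W(-14,.8,27),velocity=20,threshold=4); print(L(monitor.read_tool_pos())[0],F())
r=bot.movel(W(32,.8,27),velocity=12,threshold=3)
x=L(monitor.read_tool_pos())[0]
print(r,x,F(),monitor.read_clock())
bot.wait(.3);print(F())
c=snap("wrist","w3")
E
```

```text
-14.026908385159725 0.3573892502052898
True 5.42239621391202 -1.0441203291236696 13.85
-0.6415043147691891
```

View pics/w3.png

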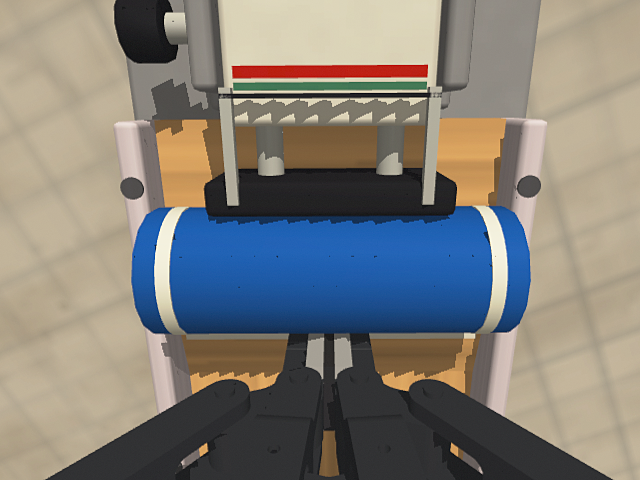

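The roller has just reached the pad. The needle is at row ~95, with the green band at rows 82-90 and the red from 65-77. I'll press on in small steps.

```bash
python3 - <<'E'
from h import *
f0=np.load("f0.npy")
F=lambda:(np.array(monitor.read_force())-f0)@ex
x=L(monitor.read_tool_pos())[0]
for i in range(14):
    x+=.4; bot.movel(W(x,.8,27),velocity=3); bot.wait(.15)
    f=F(); print(round(L(monitor.read_tool_pos())[0],2),round(f,2))
    if f<-6.3: break
print(monitor.read_clock())
c=snap("wrist","w4")
cv2.imwrite("pics/w4c.png",cv2.resize(c["pixels"][40:220,190:470,::-1],None,fx=2.8,fy=2.8,interpolation=cv2.INTER_CUBIC))
E
```

```text
5.6 -1.92
5.95 -3.26
6.31 -4.31
6.66 -5.67
6.91 -5.8
7.16 -7.18
16.9167
```

View pics/w4c.png

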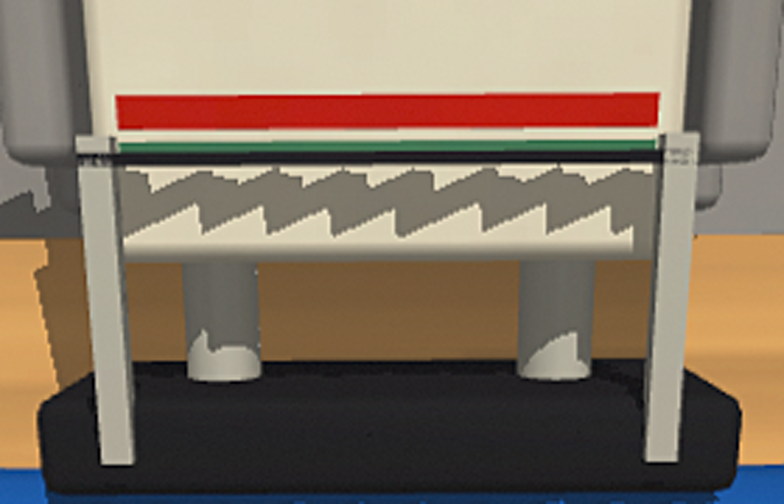

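The needle (crop row 157) is at the lower part of the green. At about 11 px/mm that is roughly 2.5 mm. I'll go on by ~0.5 mm, check and hold.

```bash
python3 - <<'E'
from h import *
f0=np.load("f0.npy")
F=lambda:(np.array(monitor.read_force())-f0)@ex
x=7.8
for i in range(4):
    bot.movel(W(x,.8,27),velocity=3); bot.wait(.15); f=F(); print(x,round(L(monitor.read_tool_pos())[0],2),round(f,2))
    if f<-8.0: break
    x+=.2
print(monitor.read_clock())
c=snap("wrist","w5")
cv2.imwrite("pics/w5c.png",cv2.resize(c["pixels"][40:220,190:470,::-1],None,fx=2.8,fy=2.8,interpolation=cv2.INTER_CUBIC))
E
```

```text
7.8 7.22 -7.34
8.0 7.38 -7.06
8.2 7.52 -8.11
18.1667
```

View pics/w5c.png

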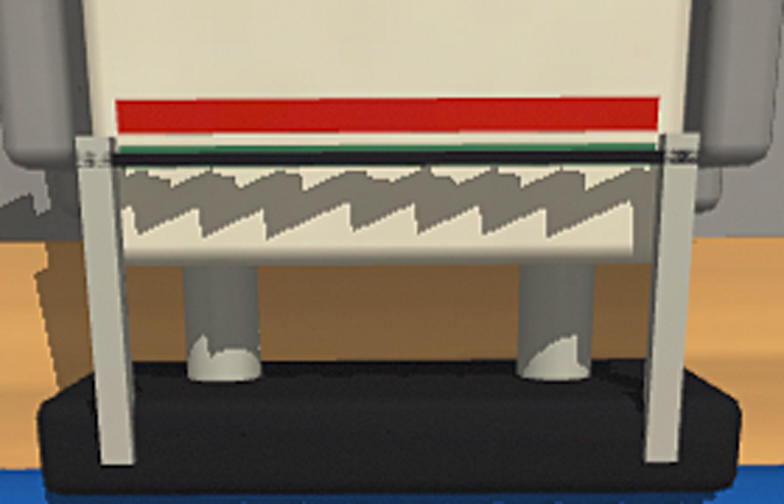

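The needle, the force (8 N) and the travel all agree on about 2.9 mm, which is mid-green. I'll hold for 3.5 s.

```bash
python3 - <<'E'
from h import *
f0=np.load("f0.npy")
F=lambda:(np.array(monitor.read_force())-f0)@ex
t=monitor.read_clock()
for i in range(7):
    bot.wait(.5); print(round(monitor.read_clock()-t,2),round(L(monitor.read_tool_pos())[0],2),round(F(),2))
c=snap("wrist","w6")
cv2.imwrite("pics/w6c.png",cv2.resize(c["pixels"][40:220,190:470,::-1],None,fx=2.8,fy=2.8,interpolation=cv2.INTER_CUBIC))
E
```

```text
0.5 7.49 -8.14
1.0 7.52 -7.78
1.5 7.51 -7.88
2.0 7.48 -8.27
2.5 7.52 -7.66
3.0 7.49 -8.05
3.5 7.49 -8.3
```

View pics/w6c.png

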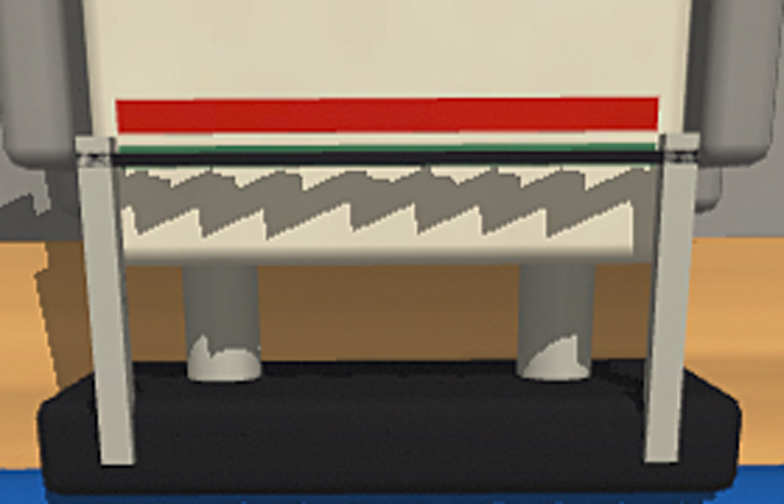

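The needle stayed in the green for over 3.5 s, with green visible above and below it. Now I'll ease off slowly.

```bash
python3 - <<'E'
from h import *
f0=np.load("f0.npy")
F=lambda:(np.array(monitor.read_force())-f0)@ex
for x in (5.5,4.5,3.5,2.5,1.5): 
    bot.movel(W(x,.8,27),velocity=1.5);print(round(L(monitor.read_tool_pos())[0],2),round(F(),2))
bot.wait(.5)
bot.movel(W(-4,.8,27),velocity=4);print(F(),monitor.read_clock())
c=snap("wrist","w7")
E
```

```text
5.7 -0.97
4.59 -0.27
3.49 -0.2
2.47 -0.66
1.48 0.39
0.22281997963002567 26.775
```

View pics/w7.png

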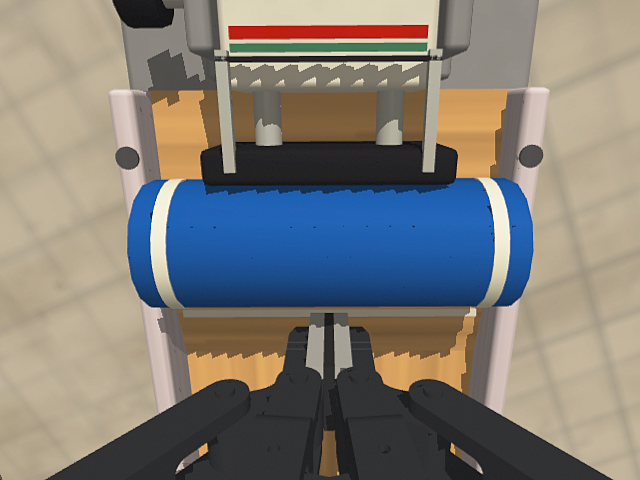

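The roller (rows 180-307) lies in the bay past the white line (row 312), clear of the fingers. The needle (row 58) is back below the green. I'll retreat and lift.

```bash
python3 - <<'E'
from h import *
bot.movel(W(-50,.8,27),velocity=40); bot.movel(W(-50,.8,200),velocity=120)
c=snap("wrist","w8")
for v in(1,): 
    for s in silhouettes(c,"roller")[:2]:
        m=s["pixels"]; ys,xs=np.where(m); u=(xs.min()+xs.max())/2
        print(s["confidence"],xs.min(),xs.max(),ys.min(),ys.max(),[L(bp(c,(u,v),40,c["R"],c["t"])).round(1) for v in (ys.min(),ys.max())])
print(monitor.read_force(),monitor.read_clock())
snap("scene","s8")
E
```

```text
0.94 241 419 64 130 [array([55.1,  0.9, 40. ]), array([14.2,  0.9, 40. ])]
0.9 0 44 57 125 [array([ 59.5, 198.2,  40. ]), array([ 17.6, 207.6,  40. ])]
[ 0.36869183  0.54176166 -0.45437294] 29.8167
```

View pics/w8.png

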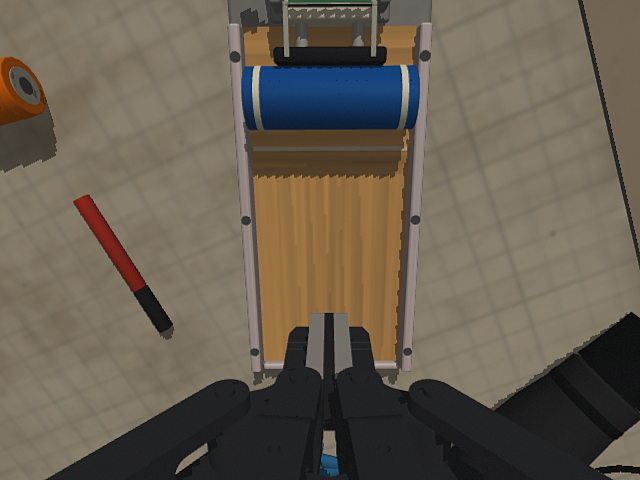

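View pics/s8.png

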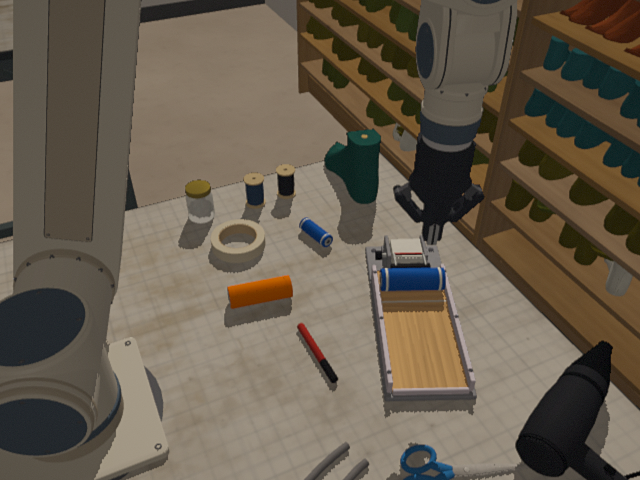

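The roller rests in the bay with its axis at x≈35 mm, past the line. Nothing else has moved and the robot touches nothing.

```bash
python3 - <<'E'
from station import bot
print(bot.sign_off())
E
```

```text
the job is handed in; nothing more can be done
None
```

I rolled the blue roller with two white rings up the ramp and against the sprung pad, pushing its side with the shut fingers. It was held in the green, then eased off. The job was handed in at about 30 s on the clock, and no verdict was reported.

- **Pressing:** I held it for over 3.5 s at 7.7 to 8.3 N, about 2.9 mm of travel. The wrist pictures at the start and end of the hold showed the needle in the green. The highest force I read was 8.3 N, well below the red at 12.5 N.
- **Easing off:** I drew the pusher back at 1.5 mm/s, then 4 mm/s. The needle was below the green afterwards and the pusher felt no load. In the first step back the force had already fallen to about 1 N, sooner than I expected, but the roller was not thrown back.
- **Last checks:** The roller rests in the raised bay with its axis at about x = 35 mm, next to the pad. In the last scene picture the bystanders stand where they were and the gripper is clear of everything. None of the checks failed.

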